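# Slide the top-heavy parts chest home and drop its keeper bar

### The arm

A 7-joint arm with a two-finger parallel gripper is mounted at the origin on the work surface. World frame = base frame: x ahead of the robot, y to its left, z up, the work surface at z = 0. Lengths are in m, angles in degrees, forces in N, time in s.
With the tool pointing down it reaches from about 0.425 to 0.875 m from the base axis. Payload 4.7 kg.
Tool frame: the origin (TCP) lies midway between the tips of the shut fingers; the grasp point (between the pads) lies 19 mm behind it; z points along the fingers, y is the direction in which the jaws open and shut (so a half turn about z gives the same grasp; the last joint's range is limited). The gripper opens to 87 mm and grips with 3 to 60 N. Pads are 19 mm wide; open, the fingers measure 117 mm over their backs; the gripper's body (75 mm by 190 mm) begins 51 mm behind the grasp point.
Start: joints at [-62.504, 18.392, -4.016, 83.108, 1.295, 78.541, -3.26], TCP at [0.292, 0.581, 0.223] pointing down, gripper open.
Joint ranges: [-163.93, 163.93], [-17.29, 119.83], [-79.2, 71.16], [3.27, 140.29], [-89.18, 269.18], [5.43, 117.66], [-154.24, 154.24]. Speed limits (degrees/s): [147.25, 147.25, 180, 180, 180, 180, 180].

### API

Orientations are given as [roll, pitch, yaw] about the fixed x, y, z axes, in that order (R = Rz(yaw) Ry(pitch) Rx(roll)).
In Python, from cell import env gives the robot as it stands.
- The arm moves only by the tool apply_moves, never from a script. Its argument "targets" is a list of rows, each a list of 2 entries, a list of its own where there are three numbers: the shift along the world's x, y, z in mm, then the turn, a rotation vector about the world's x, y, z in rad. A call has 1 to 8 rows; each row is the pose to reach, as a shift and turn from the pose commanded when the call began; what a row does not reach only later rows make up. A row lasts 1/10 s, in which the tool goes at most 50 mm and 8.59 degrees, less where a joint would pass 70% of its speed; a pose out of reach is approached as far as the arm can. A call with a gripper value outside its range is refused whole. "hand" is the finger opening in mm, from 0 to 87, set as the call begins (left out, the last holds). The fingers move at their own pace and stop on an object; "squeeze" is the grip in N (left out, the last holds). Time passes only in rows, so rows that repeat a pose let the fingers close. It gives the time, the measured TCP pose, the force and the opening at its end, in the units of the state.
- env.get_obs(): the state, without advancing time (a new reading comes with each control period).
- env.read_camera(name): name is "scene" or "top"; returns a dict with "image" (400x640x3 uint8, red, green, blue), "camera_matrix" (3x3 intrinsics, pixels), "camera_from_world" (4x4, takes a point from world to camera coordinates). Camera axes: x right, y down, z forward; pixel columns grow to the right and rows downward; lengths in m; the calibration is good to about 2 mm. A picture is of the moment at which its call begins. There is no depth.
- env.sign_off(): hands the job in, once; it reports no verdict.
Trained networks look in a picture, given as the dict that the camera call returned (one of the last four; its "shot" number tells which), for a name from the list of things; names that differ only in an ending like _2 or _b are one class to them, and where a whole thing is asked for, a point or a joint stands for the part that bears it (a point fixed in the world has none). Each returns a list of dicts, best first, with "conf" (0 to 1); they miss things now and then, are a little off and sometimes report something else, mostly with a low value. They report only what shows in the picture. A call takes as long as a camera call. They do not tell look-alikes from the thing itself.
- env.regions_of(picture, target): "region" (400x640 bool, what is visible of it) and "rect" ([left, top, right, bottom] in pixels, round what is visible of it).
The state is a dict: "time_s": time; "qpos": joint angles; "joint_velocities": joint speeds; "effort": joint torques, N m; "tool_pos": TCP position; "tool_rot": TCP orientation; "force": force on the tool from outside, world axes, zero at the start; "wrist_torque": the same for the moment, N m; "grip_width": finger opening in m.
Only numpy, scipy, OpenCV 4.12 (cv2) and the standard library are available. Lean on these libraries where they do the work, as an engineer would, in place of code of your own. Each camera call takes 0.05 s, during which the arm holds its last target. There are 200 camera calls.

### The job

Push the heavy little drawer chest across the bench, upright all the way and never lifted, into its parking bay until it is fully home against the back stop; it is top-heavy and tips if pushed high, so push it low down on its plywood base. Then push the raised keeper bar over sideways so that it drops level across the front of the chest. Only push with the fingers, pick nothing up, and leave the other things on the bench where they are.

Things in the scene. Friction and masses are not known exactly. Their poses are not given: they have to be found in the camera images.
- chest: Loose drawer chest, 1.3 to 2.0 kg. Plywood base slab 130 deep (x) x 150 wide (y) x 36 mm high; on its far part a grey steel case 65 deep x 130 wide, up to 196 mm height, carrying handle on top to 227 mm. Origin: centre of the base's underside; x from front (robot side) to back, z up. Slides at 6 to 15 N (friction 0.5 to 0.7 on the bench); may tip if pushed above 60 mm height.
- chest_low (a point): Middle of the front face of the chest's plywood base, 65 mm in front of the chest's origin and 18 mm up: the place to push. The base is a ledge 55 mm deep in front of the case (drawer pulls stand out 7 mm of that). The chest starts 120 to 145 mm short of home, up to 18 mm to either side and up to 0.14 rad askew of the bay.
- bay: Bay fixed to the bench; place and yaw vary. Origin: where the chest's origin lies when fully home (chest x along bay x); x points into the bay, away from the robot, y left. Front face of the 30 mm high back stop: x = +65 mm. Side rails 25 mm high, inner faces y = +-85 mm (10 mm clear of the chest's base each side), from x = -10 to +80 mm.
- bay_mouth (a point): Middle of the bay's mouth, on the bench, 40 mm before the bay's origin (bay x = -40 mm). Here the mouth pieces begin, 25 mm high, narrowing from about y = +-97 mm to the side rails at x = -10 mm.
- keeper (a joint): Keeper bar's hinge angle, rad; axis along bay x. 0: leaning 0.25 outward (bay +y) against its stop; 0.25: upright; grows as the tip swings to bay -y; 1.82: level across the mouth, against its stop. Steel bar 150 mm from pivot to tip, 12 mm thick (bay x), 18 mm wide. Friction holds it at its start (0 to 0.15); 1 to 3 N on its upper half moves it; past 0.7 it falls slowly by itself.
- keeper_pivot (a point): Pivot of the keeper bar, left of the bay's mouth: bay x = -90, y = +128 mm, 30 mm above the bench. Its steel post there is 40 mm (x) by 30 mm (y), 46 mm high.
- keeper_tip (a point): Middle of the round tip of the keeper bar (22 mm diameter), 150 mm from the pivot.
- pencil_cup: Bystander, to be left alone. Dark steel cup with pencils, 60 mm diameter, 85 mm high (pencils to 140 mm), right of the bay. Origin: centre of the underside.
- glue_bottle: Bystander, to be left alone. White bottle, 48 mm diameter, 130 mm high, left of the bay, farther away than the keeper bar. Origin: centre of the underside.
- screwdriver: Bystander, to be left alone. Screwdriver 200 mm long, 26 mm high, lying to the right in front of the bay. Origin: under its middle; x along it.
- offcuts: Bystander, to be left alone. Two glued wood offcuts, 120 x 40 x 24 mm, lying to the left in front of the bay. Origin: centre of the underside.
- screw_jar: Bystander, to be left alone. Steel can 54 mm diameter, 60 mm high, behind the back stop. Origin: centre of the underside.
- try_square: Bystander, to be left alone. Try square lying flat far to the right: stock 110 mm, blade 170 mm, 18 mm high. Origin: under the middle of the stock.
- safety_glasses: Bystander, to be left alone. Clear safety glasses, 140 mm wide, 125 mm deep, 46 mm high, far to the left. Origin: under the middle of the front.
There are look-alikes about, which are no part of the job. Leave any yellow look-alike of the chest alone.

How it is judged (in metres and radians):
On the way, in this order (a step that is already met when the one before it is completed fails the run):
1. the chest stands fully home in the bay while the keeper bar is still up (x of chest in the frame of bay between -0.008 and 0.006 m and y of chest in the frame of bay between -0.015 and 0.015 m and angle between the x axis of chest and the x axis of bay, either way round below 0.1 rad and angle between chest's own z axis and vertical below 0.04 rad and linear speed of chest below 0.02 m/s and value of joint keeper below 0.6 rad), for 0.2 s.
2. the keeper bar lies level across the front of the chest (x of chest in the frame of bay between -0.008 and 0.006 m and y of chest in the frame of bay between -0.015 and 0.015 m and angle between the x axis of chest and the x axis of bay, either way round below 0.1 rad and angle between chest's own z axis and vertical below 0.04 rad and linear speed of chest below 0.02 m/s and value of joint keeper above 1.72 rad), for 0.2 s.
At the end, for the whole second after the job is handed in: The chest stands upright and at rest on the bench in the bay, its back within 8 mm of the back stop, within 15 mm of the bay's middle and 0.1 rad of straight, and the keeper bar is down within 0.1 rad of level across its front (all of step 2 and height (world z) of chest below 0.004 m); the robot touches nothing.
It fails at once if the chest tips more than 0.12 rad (angle between chest's own z axis and vertical above 0.12 rad).
It fails at once if the chest is lifted (height (world z) of chest above 0.01 m).
It fails at once if another thing on the bench is moved more than 25 mm (distance of any of pencil_cup, glue_bottle, screwdriver, offcuts, screw_jar, try_square, safety_glasses from where it was at the start of the episode above 0.025 m).
It fails at once if another thing on the bench is picked up (height (world z) of any of pencil_cup, glue_bottle, screwdriver, offcuts, screw_jar, try_square, safety_glasses above 0.02 m).
It also fails if it takes over 54 s, if anything falls off the work surface, if the arm or the gripper's body presses on something with over 40 N, if the wrist force passes 120 N, or if a joint passes its speed limit or range.

## Working session

There is one attempt and no reset: what is moved stays moved. The work goes in short steps, Python scripts to look and compute and a tool call to move; the robot and the scene stay as the last step left them, time stands still between calls to the robot, and variables do not carry over. Pictures are saved under pics/ and viewed, about 8 in all and at most 12, crops included, and the job is handed in when it is done.

Besides the shell and the picture viewer there is one more tool, called as a command line: name --argument value ..., lists and objects as JSON in quotes. apply_moves: Moves the arm, as the interface text tells. Its arguments: {"type":"object","properties":{"targets":{"type":"array","items":{"type":"array"}},"hand":{"type":"number"},"squeeze":{"type":"number"}},"required":["targets"]}

```bash
ls; mkdir -p pics; cat > h.py <<'E'
import numpy as np, cv2, pickle
from cell import env
def px(p,X):
    X=np.atleast_2d(X); T=p["camera_from_world"]; c=(T[:3,:3]@X.T).T+T[:3,3]; q=(p["camera_matrix"]@c.T).T
    return q[:,:2]/q[:,2:]
def ray(p,u,v,z):
    T=np.linalg.inv(p["camera_from_world"]); d=T[:3,:3]@np.linalg.inv(p["camera_matrix"])@np.array([u,v,1.]); o=T[:3,3]
    return o+d*(z-o[2])/d[2]
def save(n,im): cv2.imwrite("pics/"+n,im[:,:,::-1])
E
python3 - <<'E'
from h import *
o=env.get_obs(); print(o["tool_pos"],o["tool_rot"],o["time_s"])
P=[]
for n in("scene","top"):
    p=env.read_camera(n); P.append(p); save(n+"0.png",p["image"]); print(n,np.linalg.inv(p["camera_from_world"])[:3,3])
    for t in("chest","keeper","bay","chest_low","pencil_cup","glue_bottle","screwdriver","offcuts"):
        for r in env.regions_of(p,t)[:3]: 
            print(t,r["rect"],round(r["conf"],2),r["region"].sum())
pickle.dump(P,open("P0.pkl","wb"))
save("both.png",np.vstack([q["image"] for q in P])[:, :])
E
```

```text
pics
[0.29173749 0.5802263  0.22146399] [-1.79890371e+02  5.48008406e-03  1.53310052e+02] 0.0
scene [1.00325774 0.09623293 1.00394001]
chest [164.3, 180.5, 247.5, 243.2] 0.97 3322
chest [313.2, 175.1, 372.6, 242.5] 0.82 2883
chest [201.4, 102.5, 263.6, 174.5] 0.64 3408
keeper [378.3, 218.4, 402.5, 242.6] 0.72 234
bay [278.9, 219.9, 404.4, 293.7] 0.85 1586
bay [313.1, 174.9, 369.6, 243.9] 0.32 2937
chest_low [163.3, 174.2, 247.6, 241.5] 0.78 3313
chest_low [201.0, 102.5, 263.8, 174.0] 0.76 3409
chest_low [393.5, 95.2, 454.2, 164.3] 0.7 3301
pencil_cup [254.3, 215.5, 280.2, 246.2] 0.92 594
glue_bottle [375.0, 276.5, 396.6, 304.0] 0.81 398
screwdriver [273.9, 166.0, 294.4, 221.8] 0.7 226
screwdriver [311.1, 177.0, 374.5, 243.5] 0.38 2955
offcuts [403.6, 234.5, 433.5, 272.5] 0.89 558
offcuts [157.0, 146.3, 192.6, 206.1] 0.65 559
top [0.41431409 0.02163542 1.32225486]
chest [276.4, 165.8, 327.1, 212.9] 0.89 2186
chest [388.8, 213.6, 463.5, 271.6] 0.87 2519
chest [197.3, 264.9, 262.0, 317.1] 0.81 2705
keeper [245.0, 166.0, 263.7, 175.9] 0.55 117
bay [244.2, 128.1, 349.1, 180.0] 0.83 1268
chest_low [272.6, 166.0, 327.4, 214.2] 0.95 2146
chest_low [392.0, 216.1, 466.1, 270.4] 0.91 2646
chest_low [199.2, 265.3, 262.1, 315.7] 0.63 2707
pencil_cup [354.9, 145.1, 378.0, 167.7] 0.76 356
pencil_cup [243.1, 127.4, 345.0, 182.9] 0.69 1224
glue_bottle [244.5, 120.3, 261.8, 135.7] 0.59 283
glue_bottle [354.5, 177.2, 363.5, 237.4] 0.57 302
glue_bottle [274.9, 166.6, 331.1, 211.1] 0.33 2190
screwdriver [354.4, 176.8, 360.3, 236.0] 0.87 287
screwdriver [306.2, 107.6, 327.2, 126.4] 0.51 284
offcuts [213.5, 157.8, 244.8, 190.8] 0.93 496
```

View pics/both.png

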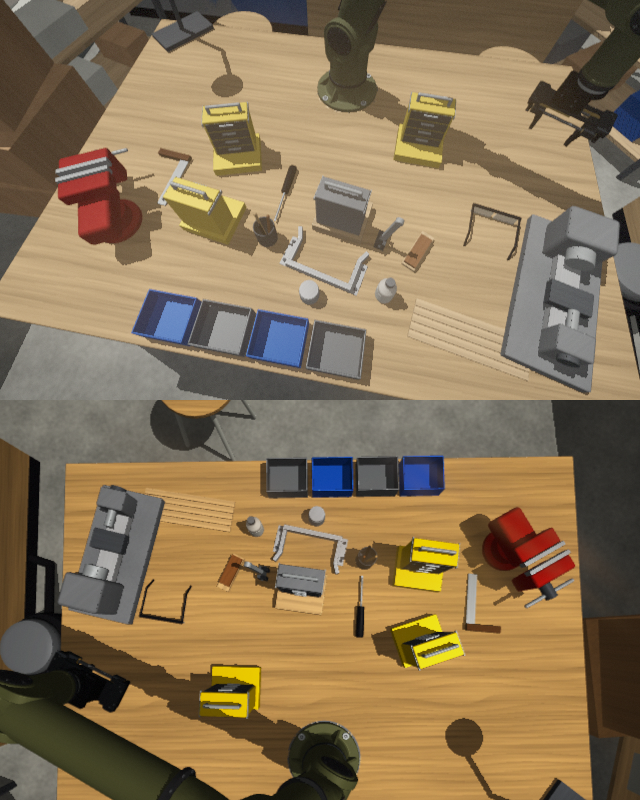

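```bash
python3 - <<'E'
from h import *
P=pickle.load(open("P0.pkl","rb"))
a=cv2.resize(P[0]["image"][160:310,240:440],(800,600),interpolation=cv2.INTER_CUBIC)
b=cv2.resize(P[1]["image"][100:250,200:400],(800,600),interpolation=cv2.INTER_CUBIC)
save("ca.png",a);save("cb.png",b)
E
```

```text
(no output)
```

View pics/ca.png

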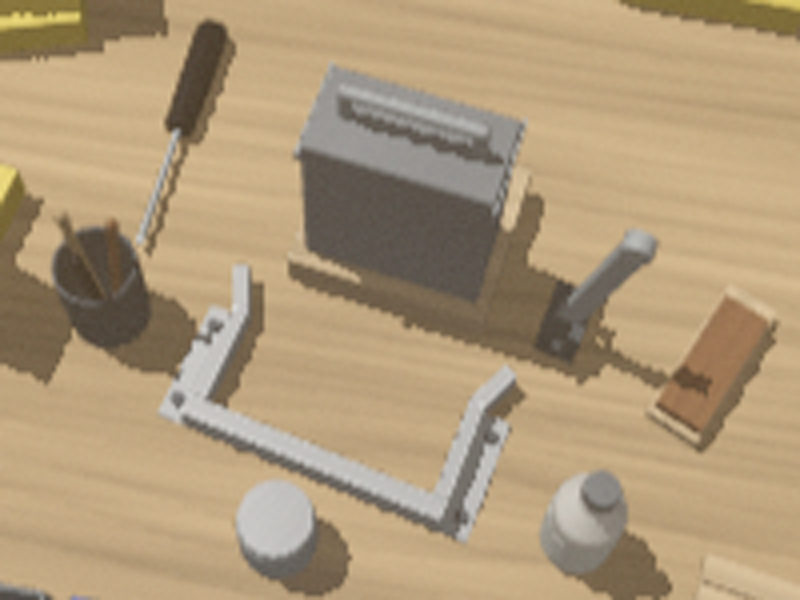

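View pics/cb.png

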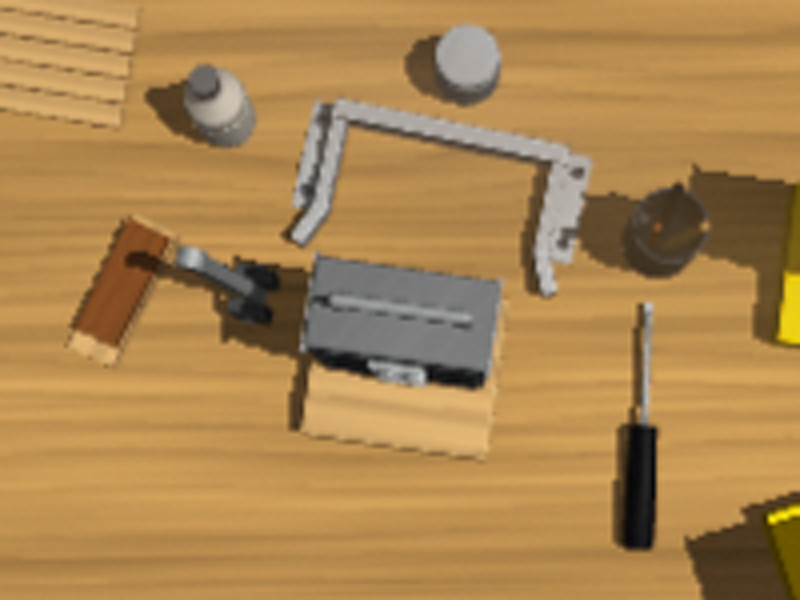

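The grey chest (top px ~300,188; scene ~342,208) is the target. The yellow look-alikes are at top px (428,160), (428,240) and (230,290). The keeper is at top px (250,170), leaning left, and the bay is at (310,145). Next I'll fit the bay and chest poses from corners in both views.

```bash
cat > fit.py <<'E'
from h import *
from scipy.optimize import least_squares
def W(q,X,s=1e-3):
    X=np.array(X,float)*s; c,n=np.cos(q[2]),np.sin(q[2])
    return np.c_[q[0]+c*X[:,0]-n*X[:,1], q[1]+n*X[:,0]+c*X[:,1], X[:,2]]
def fit(obs,q0):
    f=lambda q: np.concatenate([(px(p,W(q,X))-uv).ravel() for p,X,uv in obs])
    r=least_squares(f,q0,loss="soft_l1"); return r.x,f(r.x).reshape(-1,2)
def rel(c,b):
    d=c[:2]-b[:2]; R=np.array([[np.cos(b[2]),np.sin(b[2])],[-np.sin(b[2]),np.cos(b[2])]])
    return np.r_[R@d*1000,c[2]-b[2]]
E
cat > f0.py <<'E'
from fit import *
S,T=pickle.load(open("P0.pkl","rb"))
t=lambda L:(np.array(L)+.5)/4-.5+[200,100]
s=lambda L:(np.array(L)+.5)/4-.5+[240,160]
bay=[(T,[(-40,97,25),(-40,-97,25),(-10,85,25),(-10,-85,25),(65,85,30),(65,-85,30)],t([(310,243),(540,293),(328,208),(538,258),(340,122),(550,165)])),
(S,[(65,-85,30),(65,85,30),(-40,-97,25),(-40,97,25),(-10,85,25)],s([(205,400),(437,497),(247,268),(502,368),(475,405)]))]
ch=[(T,[(-65,75,36),(-65,-75,36),(65,65,196),(65,-65,196),(0,65,196),(0,-65,196)],t([(302,432),(487,457),(316,254),(502,282),(303,350),(487,375)])),
(S,[(0,-65,196),(0,65,196),(65,-65,196),(65,65,196)],s([(333,66),(523,123),(300,152),(500,212)]))]
b,rb=fit(bay,[.65,0,0]); c,rc=fit(ch,[.5,0,0])
E
python3 - <<'E'
from f0 import *
np.set_printoptions(precision=4,suppress=True)
print("bay",b,"\n",rb.round(1).tolist()); print("chest",c,"\n",rc.round(1).tolist()); print("rel",rel(c,b))
for a in(0,.1): 
  L=.15;th=a-.25; K=W(b,[(-90,128,30),(-90,128-150*np.sin(th),30+150*np.cos(th))]); print("keeper",K.tolist(),px(T,K),px(S,K))
  print((px(T,K)-[200,100])*4,(px(S,K)-[240,160])*4)
print("chest_low",W(c,[(-65,0,18)]))
E
```

```text
bay [ 0.6492  0.0418 -0.2205] 
 [[-1.6, -0.3], [-0.2, -0.6], [-0.5, 0.2], [-1.5, -1.6], [1.2, -1.1], [0.3, -1.2], [-0.0, -0.3], [-0.9, -1.1], [1.3, -0.1], [0.0, -0.7], [-0.9, -2.2]]
chest [ 0.5219  0.0661 -0.146 ] 
 [[-0.9, 2.8], [-0.3, 2.7], [-0.2, -0.5], [-0.7, -1.5], [-0.1, -1.6], [0.1, -1.8], [-0.5, 0.0], [0.3, -0.5], [-0.5, -0.7], [-0.8, -1.0]]
rel [-129.5888   -4.1579    0.0745]
keeper [[0.5893887817643557, 0.18635398421782653, 0.03], [0.5975059300902801, 0.22256597231276892, 0.1753368632565967]] [[262.6661 173.0136]
 [243.4041 163.6133]] [[381.4503 238.9343]
 [403.5331 222.3871]]
[[250.6643 292.0544]
 [173.6165 254.4533]] [[565.801  315.7373]
 [654.1322 249.5485]]
keeper [[0.5893887817643557, 0.18635398421782653, 0.03], [0.5942917408378176, 0.20822692388447606, 0.17831566169040633]] [[262.6661 173.0136]
 [248.267  164.4959]] [[381.4503 238.9343]
 [398.0747 219.8075]]
[[250.6643 292.0544]
 [193.0679 257.9835]] [[565.801  315.7373]
 [632.2989 239.2299]]
chest_low [[0.4575 0.0755 0.018 ]]
```

The 55 mm ledge means the case spans x = -10..55, so I'll refit with that.

```bash
sed -i 's/(65,65,196)/(55,65,196)/g;s/(65,-65,196)/(55,-65,196)/g;s/(0,65,196)/(-10,65,196)/g;s/(0,-65,196)/(-10,-65,196)/g' f0.py; python3 - <<'E'
from f0 import *
np.set_printoptions(precision=4,suppress=True)
print("chest",c,"\n",rc.round(1).tolist()); print("rel",rel(c,b))
print("chest_low",W(c,[(-65,0,18)]),W(c,[(-85,0,18)]))
print("home low",W(b,[(-65,0,18)]))
o=env.get_obs();print(o["tool_pos"],o["tool_rot"],o["force"])
E
```

```text
chest [ 0.5305  0.0648 -0.1492] 
 [[-0.6, 0.0], [-0.0, 0.1], [-0.2, -0.1], [-0.7, -1.0], [-0.2, -1.2], [-0.0, -1.3], [-0.3, -0.4], [0.4, -0.8], [-0.4, -1.2], [-0.7, -1.4]]
rel [-120.9059   -3.5096    0.0713]
chest_low [[0.4662 0.0745 0.018 ]] [[0.4464 0.0774 0.018 ]]
home low [[0.5858 0.056  0.018 ]]
[0.292  0.5808 0.2226] [179.9968   0.0029 153.3119] [-0.6375  0.0796  0.4951]
```

apply_moves --targets '[[[0, 0, 45], [0, 0, 0.04]], [[10, -30, 80], [0, 0, 0.08]], [[20, -70, 100], [0, 0, 0.12]], [[35, -115, 100], [0, 0, 0.16]], [[45, -160, 100], [0, 0, 0.2]], [[60, -205, 100], [0, 0, 0.24]], [[70, -250, 100], [0, 0, 0.28]], [[80, -290, 100], [0, 0, 0.316]]]' --hand 87

```text
time_s: 1.7
tool_pos: [0.3724, 0.2883, 0.3229]
tool_rot: [180.0, 0.0, 171.4]
force: [0.5, 0.8, 0.8]
grip_width: 0.087
```

apply_moves --targets '[[[10, -45, 0], [0, 0, 0]], [[20, -90, 0], [0, 0, 0]], [[32, -135, 0], [0, 0, 0]], [[45, -175, 0], [0, 0, 0]], [[58, -210, 0], [0, 0, 0]], [[58, -210, -20], [0, 0, 0]], [[58, -210, -60], [0, 0, 0]], [[58, -210, -60], [0, 0, 0]]]'

```text
time_s: 2.5
tool_pos: [0.427, 0.0796, 0.2583]
tool_rot: [-179.8, -0.4, 171.4]
force: [-1.0, 0.2, 0.5]
grip_width: 0.0868
```

apply_moves --targets '[[[0, 0, -45], [0, 0, 0]], [[0, 0, -90], [0, 0, 0]], [[0, 0, -135], [0, 0, 0]], [[0, 0, -175], [0, 0, 0]], [[0, 0, -205], [0, 0, 0]], [[0, 0, -230], [0, 0, 0]], [[0, 0, -247], [0, 0, 0]], [[0, 0, -247], [0, 0, 0]]]'

```text
time_s: 3.3
tool_pos: [0.4293, 0.0809, 0.0149]
tool_rot: [-179.9, -0.2, 171.5]
force: [-0.6, -0.3, -0.4]
grip_width: 0.0868
```

```bash
python3 - <<'E'
from h import *
o=env.get_obs(); print(o["tool_pos"],o["tool_rot"],o["force"])
P=[env.read_camera(n) for n in("scene","top")]; pickle.dump(P,open("P1.pkl","wb"))
f=lambda im,a,b:cv2.resize(im[a:a+150,b:b+200],(800,600),interpolation=cv2.INTER_CUBIC)
save("d1.png",f(P[1]["image"],100,200))
E
```

```text
[0.42925758 0.08090689 0.01487903] [-1.79897951e+02 -1.52103323e-01  1.71472993e+02] [-0.55370753 -0.28682035 -0.3615323 ]
```

View pics/d1.png

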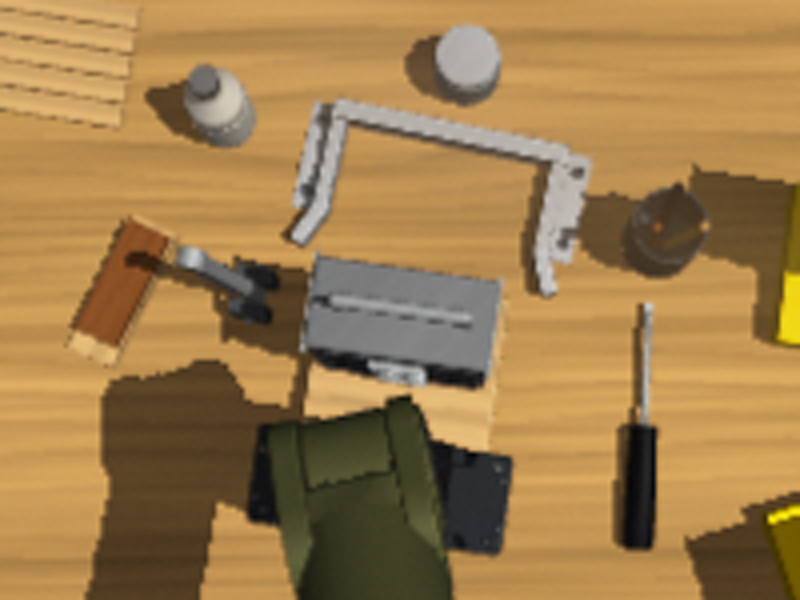

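apply_moves --targets '[[[14, -2, -1], [0, 0, 0]], [[22, -3, -1], [0, 0, 0]], [[28, -4, -1], [0, 0, 0]], [[34, -5, -1], [0, 0, -0.004]], [[41, -6, -1], [0, 0, -0.01]], [[48, -7, -1], [0, 0, -0.018]], [[54, -8, -1], [0, 0, -0.024]], [[58, -9, -1], [0, 0, -0.028]]]'

```text
time_s: 4.2
tool_pos: [0.4833, 0.0735, 0.0143]
tool_rot: [-180.0, -0.6, 169.9]
force: [-12.1, 2.9, 7.0]
grip_width: 0.0867
```

```bash
python3 - <<'E'
from h import *
P=[env.read_camera(n) for n in("scene","top")]; pickle.dump(P,open("P2.pkl","wb"))
f=lambda im,a,b,w,h:cv2.resize(im[a:a+h,b:b+w],(w*4,h*4),interpolation=cv2.INTER_CUBIC)
save("e2.png",np.vstack([f(P[1]["image"],125,225,140,75),f(P[0]["image"],170,275,140,75)]))
E
```

```text
(no output)
```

View pics/e2.png

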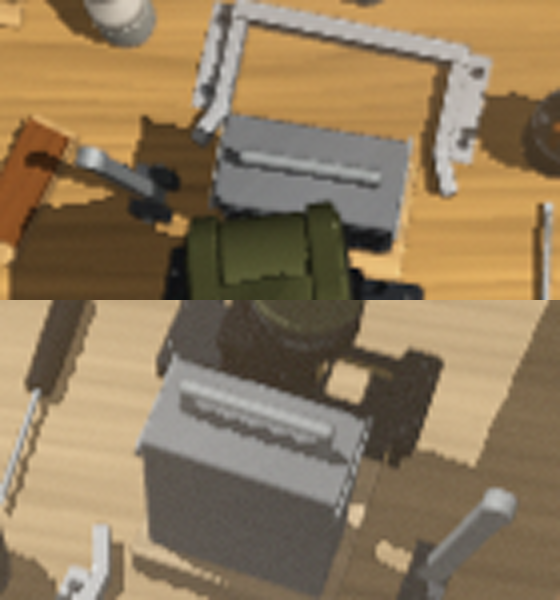

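```bash
cat > f2.py <<'E'
from f0 import *
S2,T2=pickle.load(open("P2.pkl","rb"))
t2=lambda L:(np.array(L)+.5)/4-.5+[225,125]
s2=lambda L:(np.array(L)+.5)/4-.5+[275,170]-[0,75]
c2,r2=fit([(T2,[(55,65,196),(55,-65,196),(-10,65,196)],t2([(228,115),(412,142),(213,206)])),(S2,[(-10,-65,196),(-10,65,196),(55,-65,196),(55,65,196)],s2([(175,353),(370,421),(138,451),(333,508)]))],c)
E
python3 - <<'E'
from f2 import *
print(c2,r2.round(1).tolist(),rel(c2,b))
o=env.get_obs();print(o["tool_pos"],o["tool_rot"],o["force"], W(c2,[(-65,0,18)]), rel(np.r_[o["tool_pos"][:2],np.radians(o["tool_rot"][2]-180)],c2))
E
```

```text
[ 0.55802943  0.05749427 -0.17848656] [[-0.0, -0.8], [-0.3, -0.0], [-0.2, -0.8], [-0.1, 0.8], [-0.6, -0.7], [-0.2, -2.7], [0.8, -0.4]] [-9.24147045e+01 -4.59865882e+00  4.20247729e-02]
[0.48443292 0.07324892 0.01436094] [-179.99089889   -0.4615282   169.89087394] [-8.57551855  2.6993174   2.7614501 ] [[0.49406205 0.06903439 0.018     ]] [-7.52244076e+01  2.43801518e+00  2.04902479e-03]
```

apply_moves --targets '[[[7, -1, 0], [0, 0, -0.006]], [[15, -1, 0], [0, 0, -0.012]], [[24, -2, 0], [0, 0, -0.02]], [[33, -4, 0], [0, 0, -0.028]], [[42, -5, 0], [0, 0, -0.035]], [[51, -6, 0], [0, 0, -0.042]], [[60, -7, 0], [0, 0, -0.042]], [[66, -8, 0], [0, 0, -0.042]]]'

```text
time_s: 5.1
tool_pos: [0.5496, 0.0651, 0.0142]
tool_rot: [-180.0, -0.6, 167.5]
force: [-11.9, 2.1, 6.6]
grip_width: 0.0869
```

apply_moves --targets '[[[6, -1, 0], [0, 0, 0]], [[11, -1, 0], [0, 0, 0]], [[16, -2, 0], [0, 0, 0]], [[20, -2, 0], [0, 0, 0]], [[22, -2, 0], [0, 0, 0]], [[22, -2, 0], [0, 0, 0]]]'

```text
time_s: 5.7
tool_pos: [0.5713, 0.0626, 0.0142]
tool_rot: [-179.9, -0.6, 167.4]
force: [-11.8, 1.6, 4.4]
grip_width: 0.0871
```

```bash
python3 - <<'E'
from f2 import *
P=[env.read_camera(n) for n in("scene","top")]; pickle.dump(P,open("P3.pkl","wb"))
o=env.get_obs();print(o["tool_pos"],o["tool_rot"],o["force"],rel(np.r_[o["tool_pos"][:2],np.radians(o["tool_rot"][2]-180)],b))
f=lambda im,a,b,w,h:cv2.resize(im[a:a+h,b:b+w],(w*4,h*4),interpolation=cv2.INTER_CUBIC)
save("e3.png",np.vstack([f(P[1]["image"],110,225,140,75),f(P[0]["image"],195,275,140,75)]))
E
```

```text
[0.57129534 0.06254283 0.01418819] [-179.92976738   -0.58604477  167.41865432] [-11.42339521   0.7522443    5.26519679] [-8.05742833e+01  3.22928364e+00  9.25425589e-04]
```

View pics/e3.png

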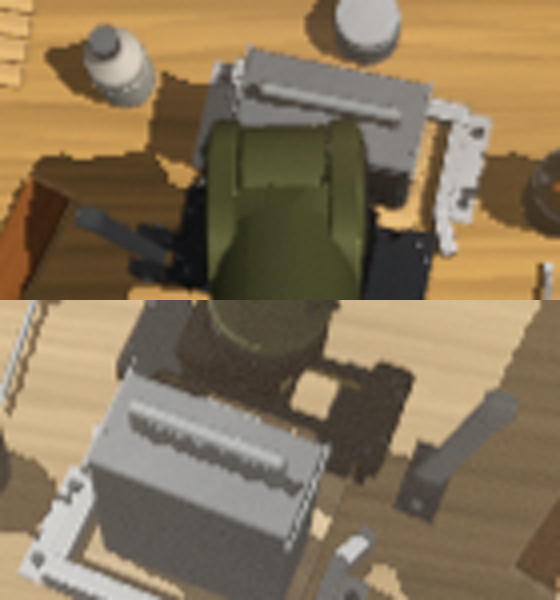

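apply_moves --targets '[[[3, -1, 0], [0, 0, 0]], [[6, -1, 0], [0, 0, 0]], [[8, -2, 0], [0, 0, 0]], [[8, -2, 0], [0, 0, 0]]]'

```text
time_s: 6.2
tool_pos: [0.5762, 0.062, 0.0141]
tool_rot: [-179.9, -1.0, 167.4]
force: [-19.1, 2.9, 13.4]
grip_width: 0.0868
```

apply_moves --targets '[[[2, 0, 0], [0, 0, 0]], [[4, -1, 0], [0, 0, 0]], [[4, -1, 0], [0, 0, 0]]]'

```text
time_s: 6.5
tool_pos: [0.5762, 0.062, 0.0141]
tool_rot: [-179.9, -1.5, 167.4]
force: [-29.2, 4.7, 22.9]
grip_width: 0.0869
```

apply_moves --targets '[[[-6, 1, 0], [0, 0, 0]], [[-12, 3, 0], [0, 0, 0]], [[-24, 6, 0], [0, 0, 0]], [[-40, 9, 0], [0, 0, 0]], [[-52, 13, 0], [0, 0, 0]], [[-52, 13, 30], [0, 0, 0]], [[-52, 13, 70], [0, 0, 0]], [[-52, 13, 115], [0, 0, 0]]]'

```text
time_s: 7.3
tool_pos: [0.5349, 0.0718, 0.1304]
tool_rot: [-180.0, -0.1, 167.4]
force: [1.2, 1.1, -0.1]
grip_width: 0.087
```

apply_moves --targets '[[[0, 0, 45], [0, 0, 0]], [[0, 0, 90], [0, 0, 0]], [[0, 0, 135], [0, 0, 0]], [[10, 40, 135], [0, 0, 0]], [[25, 85, 135], [0, 0, 0]], [[45, 130, 135], [0, 0, 0]], [[62, 175, 135], [0, 0, 0]], [[72, 200, 135], [0, 0, 0]]]' --hand 0

```text
time_s: 8.1
tool_pos: [0.6075, 0.2772, 0.2642]
tool_rot: [179.9, -0.0, 167.7]
force: [0.0, 0.5, -0.2]
grip_width: 0.0307
```

```bash
python3 - <<'E'
from f2 import *
P=[env.read_camera(n) for n in("scene","top")]; pickle.dump(P,open("P4.pkl","wb"))
o=env.get_obs();print(o["tool_pos"],o["tool_rot"],o["force"],o["grip_width"],rel(np.r_[o["tool_pos"][:2],np.radians(o["tool_rot"][2]-180)],b))
f=lambda im,a,b,w,h:cv2.resize(im[a:a+h,b:b+w],(w*4,h*4),interpolation=cv2.INTER_CUBIC)
save("e4.png",np.vstack([f(P[1]["image"],110,210,155,75),f(P[0]["image"],200,275,155,75)]))
E
```

```text
[0.60716828 0.27778384 0.2633198 ] [ 1.79930944e+02 -5.93632936e-02  1.67809672e+02] [ 0.01853476  0.41965502 -0.88979762] 0.02273187971049309 [-9.26493404e+01  2.21104831e+02  7.74997728e-03]
```

View pics/e4.png

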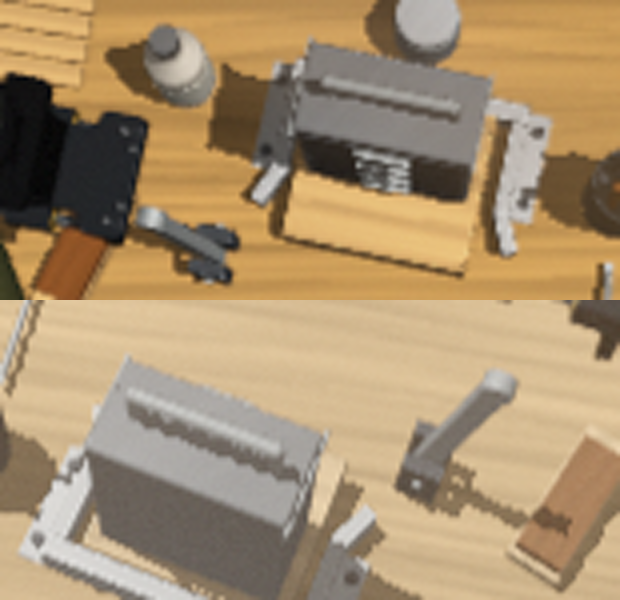

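```bash
python3 - <<'E'
from f0 import *
np.set_printoptions(precision=3,suppress=True)
S,T=pickle.load(open("P4.pkl","rb"))
t=lambda L:(np.array(L)+.5)/4-.5+[210,110]
s=lambda L:(np.array(L)+.5)/4-.5+[275,125]
c4,r=fit([(T,[(-65,75,36),(-65,-75,36),(55,65,196),(55,-65,196)],t([(283,238),(463,272),(310,40),(493,75)])),(S,[(-10,-65,196),(-10,65,196),(55,-65,196),(55,65,196)],s([(127,357),(328,432),(88,442),(289,515)]))],b)
print(c4,r.round(1).tolist(),rel(c4,b))
k=lambda a:W(b,[(-90,128-150*np.sin(a-.25),30+150*np.cos(a-.25))])
for a in(0,.05,.1,.15): print(a,(px(T,k(a))-[210,110])*4,(px(S,k(a))-[275,125])*4)
E
```

```text
[ 0.649  0.044 -0.211] [[-0.7, -0.2], [0.4, 0.4], [-0.3, 0.5], [-0.8, 0.6], [0.2, -0.4], [-0.4, -0.7], [-1.0, 1.1], [-0.1, 2.6]] [-0.984  2.142  0.01 ]
0 [[133.616 214.453]] [[514.132 389.548]]
0.05 [[143.234 216.165]] [[503.325 384.286]]
0.1 [[153.068 217.983]] [[492.299 379.23 ]]
0.15 [[163.085 219.902]] [[481.092 374.398]]
```

apply_moves --targets '[[[0, 0, -40], [0, 0, 0]], [[0, 0, -80], [0, 0, 0]], [[0, 0, -115], [0, 0, 0]], [[0, 0, -128], [0, 0, 0]], [[0, 0, -128], [0, 0, 0]], [[0, 0, -128], [0, 0, 0]]]'

```text
time_s: 8.8
tool_pos: [0.609, 0.2717, 0.1386]
tool_rot: [179.9, 0.1, 167.4]
force: [0.8, -0.3, 0.7]
grip_width: 0.0001
```

apply_moves --targets '[[[-4, -18, 0], [0, 0, 0]], [[-7, -32, 0], [0, 0, 0]], [[-9, -42, 0], [0, 0, 0]], [[-11, -51, 0], [0, 0, 0]], [[-13, -59, 0], [0, 0, 0]], [[-15, -67, 0], [0, 0, 0]], [[-17, -75, 0], [0, 0, 0]], [[-19, -83, 0], [0, 0, 0]]]'

```text
time_s: 9.6
tool_pos: [0.5887, 0.1881, 0.1363]
tool_rot: [-180.0, -0.0, 167.4]
force: [0.6, -0.0, -0.2]
grip_width: 0.0008
```

apply_moves --targets '[[[-2, -8, 0], [0, 0, 0]], [[-4, -16, 0], [0, 0, 0]], [[-5, -24, 0], [0, 0, 0]], [[-7, -32, 0], [0, 0, 0]], [[-9, -40, 0], [0, 0, 0]], [[-11, -48, 0], [0, 0, 0]], [[-12, -54, 0], [0, 0, 0]], [[-12, -54, 0], [0, 0, 0]]]'

```text
time_s: 10.4
tool_pos: [0.577, 0.1331, 0.1367]
tool_rot: [-180.0, 0.0, 167.3]
force: [-0.7, -0.5, -0.9]
grip_width: 0.0007
```

```bash
python3 - <<'E'
from f2 import *
P=[env.read_camera(n) for n in("scene","top")]
o=env.get_obs();print(o["tool_pos"],o["force"],rel(np.r_[o["tool_pos"][:2],0],b))
f=lambda im,a,b,w,h:cv2.resize(im[a:a+h,b:b+w],(w*4,h*4),interpolation=cv2.INTER_CUBIC)
save("e5.png",np.vstack([f(P[1]["image"],110,210,155,75),f(P[0]["image"],185,275,155,75)]))
E
```

```text
[0.57698599 0.13471898 0.13664004] [-0.17753275  0.96278453  0.22560397] [-90.80841945  74.90245416   0.22051133]
```

View pics/e5.png

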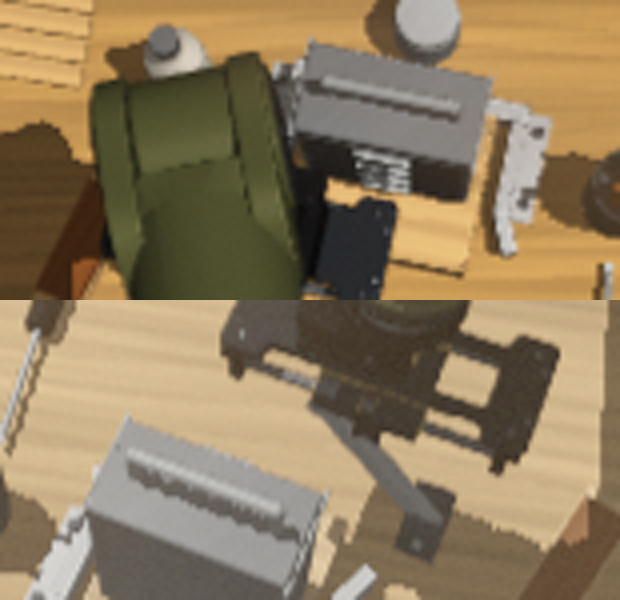

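The bar has tilted well inward, with its foot at (425,520) and its upper end under the gripper at (325,400). I'll back the fingers off upward and let it fall.

apply_moves --targets '[[[-1, -4, 0], [0, 0, 0]], [[-2, -8, 0], [0, 0, 0]], [[-2, -8, 20], [0, 0, 0]], [[-2, -8, 60], [0, 0, 0]], [[0, 0, 100], [0, 0, 0]], [[0, 40, 130], [0, 0, 0]], [[0, 80, 130], [0, 0, 0]], [[0, 120, 130], [0, 0, 0]]]'

```text
time_s: 11.3
tool_pos: [0.5776, 0.256, 0.2685]
tool_rot: [179.9, 0.1, 167.4]
force: [-0.6, 0.7, 0.5]
grip_width: 0.0007
```

apply_moves --targets '[[[0, 40, 0], [0, 0, 0]], [[0, 60, 0], [0, 0, 0]], [[0, 60, 0], [0, 0, 0]], [[0, 60, 0], [0, 0, 0]], [[0, 60, 0], [0, 0, 0]], [[0, 60, 0], [0, 0, 0]], [[0, 60, 0], [0, 0, 0]], [[0, 60, 0], [0, 0, 0]]]'

```text
time_s: 12.1
tool_pos: [0.5772, 0.3139, 0.2669]
tool_rot: [180.0, 0.0, 167.3]
force: [-0.2, -1.0, 0.6]
grip_width: 0.0003
```

```bash
python3 - <<'E'
from f2 import *
P=[env.read_camera(n) for n in("scene","top")]; pickle.dump(P,open("P6.pkl","wb"))
f=lambda im,a,b,w,h:cv2.resize(im[a:a+h,b:b+w],(w*4,h*4),interpolation=cv2.INTER_CUBIC)
k=lambda a:W(b,[(-90,128-150*np.sin(a-.25),30+150*np.cos(a-.25))])
for a in(1.2,1.5,1.82): print(a,(px(P[1],k(a))-[210,110])*4,(px(P[0],k(a))-[275,110])*4)
save("e6.png",np.vstack([f(P[1]["image"],110,210,155,75),f(P[0]["image"],185,275,155,75)]))
E
```

```text
1.2 [[355.24685312 269.65615792]] [[272.01971968 402.32623692]]
1.5 [[383.07403105 281.31001507]] [[242.70776391 417.48146869]]
1.82 [[393.74311819 290.00730503]] [[231.40141881 441.78466999]]
```

View pics/e6.png

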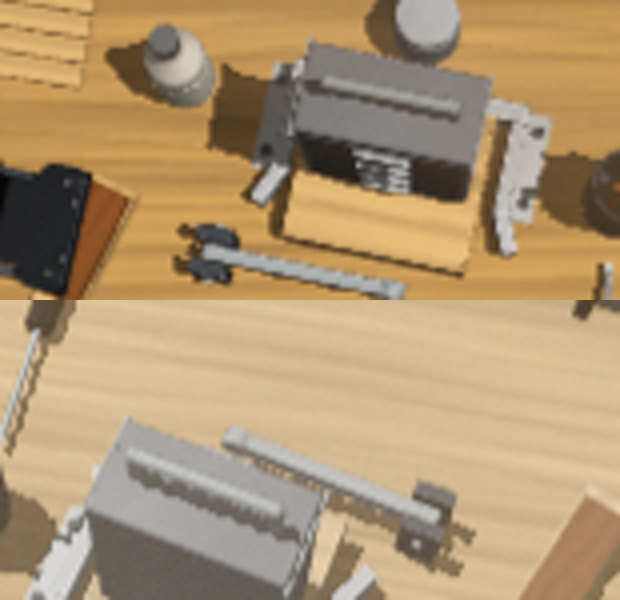

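The bar tip is at (395,290) in the top view and (234,440) in the scene view. These match the predicted positions for 1.82 rad, and the chest corners haven't moved.

```bash
python3 -c "
from cell import env; print(env.sign_off())"
```

```text
the job is handed in; nothing more can be done
None
```

I pushed the grey chest low on its plywood base with both finger tips until it stopped against the back stop. I then pushed the keeper bar over with shut fingers; it fell level across the front. The job was handed in at about 12 s, with no verdict reported.

- **Chest position:** with the arm withdrawn, the fit put the chest about -1 mm in x and +2 mm in y from home, 0.01 rad askew. Force on the tool had risen to 29 N with no further travel. I did not refit it after the bar fell, but its corners showed at the same pixels.
- **Keeper bar:** I judged it at about 0.08 rad when the chest came home. At the end its tip was within about 3 px, in 4x-enlarged crops, of where 1.82 rad would put it in both cameras.
- **Other checks:** the bystanders in the viewed crops looked unmoved. The try square and safety glasses were outside those crops and not checked again, though the arm did not go near them at bench height. The gripper ended clear of everything.
- **Discrepancies:** my first chest fit had the case about 10 mm too far back. I corrected it before moving. The tool also read up to 23 N upward during the final press; I did not find the cause, and the chest fit afterwards looked normal.

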